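Push the candle and the matchbox home against the rail

TASK

Tidy the candle things without picking anything up: with the fingers, push the lidded candle jar along the worktop into the corner of the low L-shaped wooden rail, so that it stands snug against both the long rail and the short end piece. Also push the matchbox straight back so that a long side lies flat against the long rail, beside the candle. Push only: neither may be lifted or tipped over, and leave the other things where they stand.

Things in the scene. Friction and masses are not known exactly. Their poses are not given: they have to be found in the camera images.
- rail: Low L-shaped wooden rail, fixed, 28 mm high, 12 mm thick. Origin: inner corner of the L at worktop level, z up. Long rail: inner face x = 0, from y = 0 to -360 mm; short end piece: inner face y = 0, from x = 0 to -90 mm. Enclosed side is -x, -y. +x points away from the robot, +y to its left, turned 0.17 to 0.43 rad clockwise.
- candle: Candle in a white glass jar with a flat wooden lid (fixed), upright, 67 mm diameter (lid 68), 80 mm high, 0.2 to 0.45 kg. Origin: centre of its underside. In the rail's frame it starts at x -200 to -120, y -140 to -40 mm; snug in the corner its origin is at x = y = -34 mm.
- matches: Dark blue matchbox lying flat, 54 mm long, 37 mm wide, 16 mm high, about 30 g. Origin: centre of its underside; x axis along the length. In the rail's frame it starts at x -170 to -90, y -310 to -250 mm, its length within 0.5 rad of the long rail's direction; flat against that rail its origin is at x = -18.5 mm.
- cup: White espresso cup, 50 mm high, 62 mm across, with a handle, left of the rail; leave alone. Origin: at its foot, midway along cup and handle together.
- tealight: Small green tea light, 38 mm across, 15 mm high, left of the candle; leave alone. Origin: centre of its underside.
- jigger: Brass double-cone measuring cup, 41 mm across, 85 mm high, behind the long rail; leave alone. Origin: centre of its underside.
- stopper: Wine stopper of cork and brass, 33 mm across, 48 mm high, right of the matchbox; leave alone. Origin: centre of its underside.
- tumbler: Clear glass tumbler, 79 mm across, 90 mm high, behind the far right end of the long rail; leave alone. Origin: centre of its underside.

How it is judged (in metres and radians):
At the end, for the whole second after the job is handed in: Candle jar upright on the worktop, within 5 mm of touching both the long rail and the end piece; matchbox flat on the worktop beside it, within 5 mm of touching the long rail, within 0.12 rad of parallel, its centre within the rail's length; both at rest (x of candle in the frame of rail between -0.039 and 0 m and y of candle in the frame of rail between -0.039 and 0 m and angle between each of candle, matches's own z axis and vertical below 0.08 rad and height (world z) of each of candle, matches below 0.006 m and linear speed of each of candle, matches below 0.01 m/s and x of matches in the frame of rail between -0.0235 and 0 m and y of matches in the frame of rail between -0.36 and -0.09 m and angle between the x axis of matches and the y axis of rail, either way round below 0.12 rad).
It fails at once if the candle jar or the matchbox is lifted more than 12 mm off the worktop (height (world z) of any of candle, matches above 0.012 m).
It fails at once if the candle jar is tipped more than 0.35 rad or the matchbox more than 0.5 rad (angle between candle's own z axis and vertical above 0.35 rad or angle between matches's own z axis and vertical above 0.5 rad).
It fails at once if another thing (white cup, tea light, jigger, wine stopper, glass tumbler) is moved more than 15 mm (distance of any of cup, tealight, jigger, stopper, tumbler from where it was at the start of the episode above 0.015 m).
It also fails if it takes over 59 s, if anything falls off the work surface, if the arm or the gripper's body presses on something with over 40 N, if the wrist force passes 120 N, or if a joint passes its speed limit or range.

ROBOT

A 6-joint arm with a two-finger parallel gripper is mounted at the origin on a cart in front of the work surface, level with it; the furniture and walls round the work are solid. World frame = base frame: x ahead of the robot, y to its left, z up, the work surface at z = 0. Lengths are in mm, angles in degrees, forces in N, time in s.
With the tool pointing down it reaches from about 300 to 850 mm from the base axis. Payload 4.2 kg.
Tool frame: the origin (TCP) lies midway between the tips of the shut fingers; the grasp point (between the pads) lies 19 mm behind it; z points along the fingers, y is the line along which they close (so a half turn about z gives the same grasp; the last joint's range is limited). The gripper opens to 91 mm and grips with 3 to 60 N. Pads are 32 mm wide; open, the fingers measure 118 mm over their backs; the gripper's body (76 mm by 178 mm) begins 60 mm behind the grasp point.
Start: joints at [63.713, 18.312, 89.639, -0, 72.044, -1.146], TCP at [244.295, 520.541, 213.976] pointing down, gripper open.
Joint ranges: [-177.97, 177.97], [-48.28, 115.42], [12.27, 149.76], [-77.06, 257.06], [2.81, 150.46], [-146.56, 146.56]. Speed limits (degrees/s): [147.25, 147.25, 180, 180, 180, 180].

INTERFACE

Orientations are given as [roll, pitch, yaw] about the fixed x, y, z axes, in that order (R = Rz(yaw) Ry(pitch) Rx(roll)).
In Python, from workcell import env, eyes, job_done gives the robot as it stands (env), with the cameras (eyes) and the job as plain functions.
- The arm moves only by the tool inch_along, called after "Call:" as name(argument=value, ...) on one line, values as JSON. Schema: {"type":"object","properties":{"plan":{"type":"array","items":{"type":"array","items":{"type":"number"},"minItems":6,"maxItems":6},"minItems":1,"maxItems":8},"jaw":{"type":"number"},"squeeze":{"type":"number"},"only":{"type":"string"},"quiet":{"type":"boolean"},"lines":{"type":"string"}},"required":["plan"],"additionalProperties":false}. plan is a list of rows, 1 to 8 of them, each of 6 numbers: dx, dy, dz in shares of the most that a row can go, 1 being 50 mm, then a rotation vector rx, ry, rz in units of 2 degrees; each row shifts and turns the commanded pose from where the row before left it, along the tool's axes as they then stand; what a row does not reach is not made up. A row lasts 1/10 s, in which the tool goes at most 50 mm and 8.59 degrees, less where a joint would pass 70% of its speed; a pose out of reach is approached as far as the arm can. jaw is the finger opening in mm, set as the call begins (left out keeps the last). The fingers move at their own pace and stop on an object; squeeze is the grip in N (left out, the last holds). Time passes only in rows, so rows that do not move let the fingers close. The tool returns the time, the measured TCP pose, the force, the opening and the grip force at its end. only (a regular expression) keeps the lines of the reply that match it, lines (a string "A,B") keeps lines A to B, and quiet returns only ok. Input that does not fit is refused with a message, and nothing moves.
- env.state(): the state, without advancing time (a new reading comes with each control period).
- eyes.grab_frame(name): name is "scene" or "top" or "wrist"; returns the picture (420x560x3 uint8, blue, green, red); there is no depth.
- eyes.camera_model(name): a dict with "fx", "fy", "cx", "cy" (pixels), "D" ([k1, k2, p1, p2, k3] as OpenCV has them; the pictures are not rectified), "T" (4x4, takes a point from camera to world coordinates). Camera axes: x right, y up, looking along -z (the intrinsics and any distortion apply to the point x, -y, -z); pixel columns grow to the right and rows downward; lengths in mm; the calibration is good to about 2 mm. A picture is of the moment at which its call begins: read the wrist's pose just before it. camera_model takes no time and is no camera call; for the wrist camera it gives the pose at the moment of the call.
- job_done(): hands the job in; it is judged then, once.
The state is a dict: "time_s": time; "qpos": joint angles; "qvel": joint speeds; "effort": joint torques, N m; "ee_pos": TCP position; "ee_rot": TCP orientation; "force": force on the tool from outside, world axes, zero at the start; "torque": the same for the moment, N m; "gripper_width": finger opening in mm; "gripper_force": force on a finger pad.
Only numpy, scipy, OpenCV 4.12 (cv2) and the standard library are available. Lean on these libraries where they do the work, as an engineer would, in place of code of your own. Each camera call takes 0.05 s, during which the arm holds its last target. There are 200 camera calls.

## Working session

There is one attempt and no reset: what is moved stays moved. The work goes in short steps, Python scripts to look and compute and a tool call to move; the robot and the scene stay as the last step left them, time stands still between calls to the robot, and variables do not carry over. Pictures are saved under pics/ and viewed, at most 10 in all, crops included, and the job is handed in when it is done.

```bash
ls; mkdir -p pics; python3 - <<'E'
from workcell import env, eyes, job_done
import cv2,numpy as np
for n in("scene","top"):
    cv2.imwrite(f"pics/{n}0.png",eyes.grab_frame(n)); m=eyes.camera_model(n); print(n,m["fx"],m["D"],np.round(m["T"],3).tolist())
s=env.state();print(s["ee_pos"],s["ee_rot"],s["gripper_width"],s["time_s"])
E
```

```text
pics
workcell.py
scene 501.1214008860109 [-0.10977351  0.          0.          0.          0.        ] [[0.859, 0.271, -0.434, 155.055], [-0.512, 0.479, -0.713, -804.289], [0.015, 0.835, 0.55, 617.763], [0.0, 0.0, 0.0, 1.0]]
top 526.4064507065499 [-0.03975508  0.          0.          0.          0.        ] [[-0.013, 0.988, -0.152, 453.939], [-1.0, -0.013, 0.005, -24.072], [0.003, 0.152, 0.988, 1187.536], [0.0, 0.0, 0.0, 1.0]]
[244.07775346 520.127896   213.1863598 ] [-1.79907005e+02 -8.17820427e-04  1.54864419e+02] 91.19407682234323 0.1
```

View pics/top0.png

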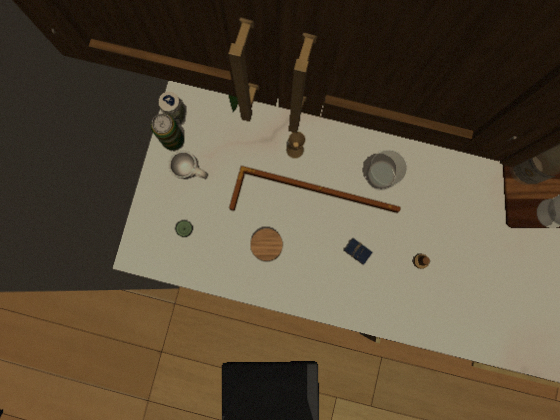

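View pics/scene0.png

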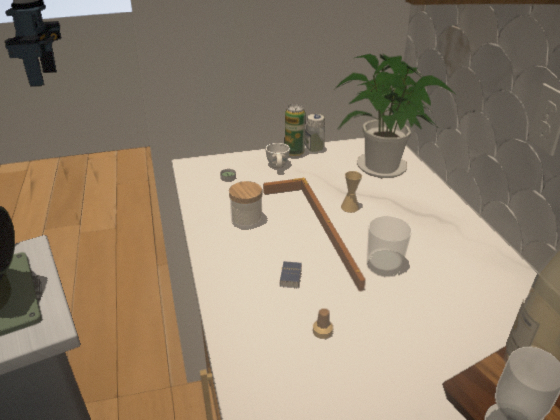

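The top view shows the rail's inner corner at about (245,174), its right end at (398,208), the candle lid at (266,244), the matchbox at (358,251), the tea light at (184,228) and the stopper at (421,261). In the scene view the candle is at (246,203) and the matchbox at (291,272). Next I'll zoom in and measure.

```bash
cat > h.py <<'E'
from workcell import env, eyes, job_done
import cv2,numpy as np
def rays(n,px,m=None):
    m=m or eyes.camera_model(n);K=np.array([[m["fx"],0,m["cx"]],[0,m["fy"],m["cy"]],[0,0,1.]])
    u=cv2.undistortPoints(np.array(px,float).reshape(-1,1,2),K,np.array(m["D"],float)).reshape(-1,2)
    d=np.c_[u[:,0],-u[:,1],-np.ones(len(u))]@m["T"][:3,:3].T
    return m["T"][:3,3],d
def onz(n,px,z,m=None):
    o,d=rays(n,px,m);return (o+d*((z-o[2])/d[:,2])[:,None])[:,:2]
def tri(a,pa,b,pb):
    o1,d1=rays(a,[pa]);o2,d2=rays(b,[pb]);A=np.c_[d1[0],-d2[0]]
    t=np.linalg.lstsq(A,o2-o1,rcond=None)[0];p,q=o1+d1[0]*t[0],o2+d2[0]*t[1]
    return (p+q)/2,np.linalg.norm(p-q)
E
python3 - <<'E'
import cv2,numpy as np
a=cv2.imread("pics/top0.png")[155:280,160:440];b=cv2.imread("pics/scene0.png")[165:345,180:400]
a=cv2.resize(a,None,fx=2.8,fy=2.8,interpolation=3);cv2.imwrite("pics/ta.png",a)
cv2.imwrite("pics/sb.png",cv2.resize(b,None,fx=3.3,fy=3.3,interpolation=3))
t=cv2.imread("pics/top0.png").astype(int);B,G,R=t[...,0],t[...,1],t[...,2]
for nm,mask in(("blue",(B+5>R)&(B+G+R<240)),("wood",(R-B>35))):
    n,l,st,c=cv2.connectedComponentsWithStats(mask[150:290,150:450].astype(np.uint8))
    for i in range(1,n):
        if st[i,4]>60:
            ys,xs=np.where(l==i);print(nm,st[i]+[150,150,0,0,0],np.round(c[i]+150,1),cv2.minAreaRect(np.c_[xs+150,ys+150].astype(np.float32)))
E
```

```text
blue [344 239  15  16 126] [351.2 246.3] ((351.780029296875, 246.46002197265625), (9.399999618530273, 15.0), 36.869895935058594)
blue [354 245  18  19 196] [362.2 253.9] ((361.97998046875, 253.86000061035156), (13.80000114440918, 15.0), 36.869895935058594)
wood [286 150  17   9 111] [294.4 153.4] ((294.0, 154.0), (8.0, 16.0), 90.0)
wood [ 229  166  172   46 1163] [304.4 188.7] ((314.729736328125, 188.43048095703125), (171.02374267578125, 43.15349578857422), 0.6902772188186646)
wood [250 228  33  33 849] [266.1 244.2] ((266.0000305175781, 244.50003051757812), (31.819805145263672, 31.819805145263672), 45.0)
wood [415 253  15  16 134] [422.1 260.9] ((421.75006103515625, 260.7500305175781), (14.849241256713867, 14.142135620117188), 45.0)
```

View pics/ta.png

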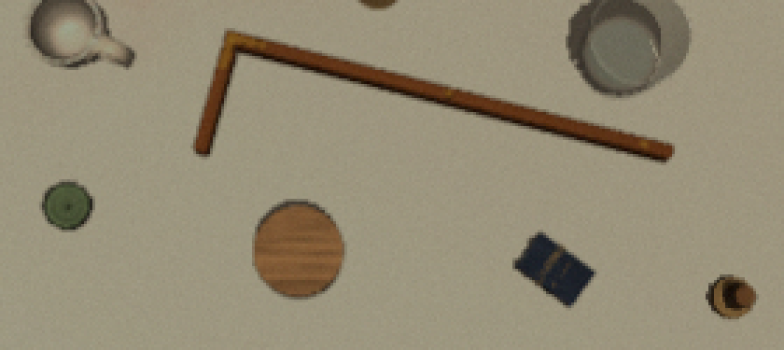

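View pics/sb.png

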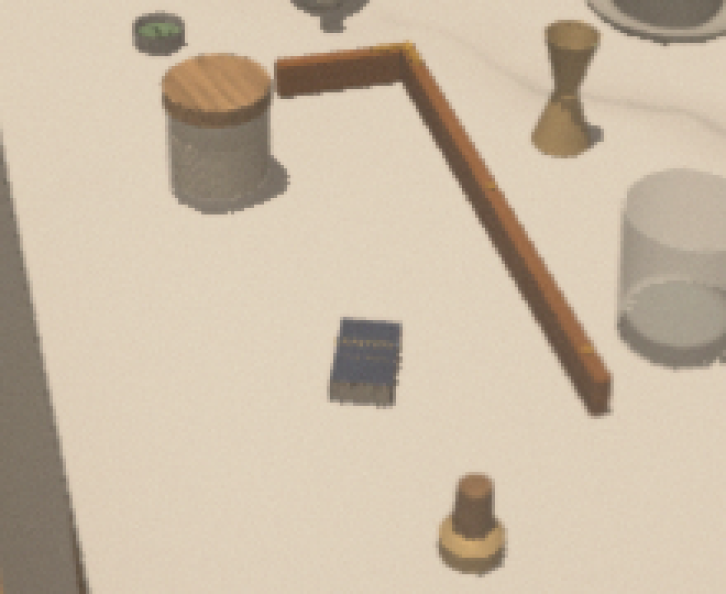

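The crops (scale 2.8 and 3.3) show these positions:

| Feature | Top crop | Scene crop |
|---|---|---|
| Lid centre | (299,249) | (217,88) |
| Matchbox top face centre | (555,269) | (367,351) |
| Rail outer corner | (226,31) | (409,43) |
| Rail outer far end | (674,147) | (610,375) |

```bash
python3 - <<'E'
from h import *
T=lambda p:[(p[0]+.5)/2.8-.5+160,(p[1]+.5)/2.8-.5+155]
S=lambda p:[(p[0]+.5)/3.3-.5+180,(p[1]+.5)/3.3-.5+165]
for nm,a,b in(("lid",(299,249),(217,88)),("mat",(555,269),(367,351)),("rc",(226,31),(409,43)),("re",(674,147),(610,375)),("stop",(742,295),(475,483)),("tea",(67,205),(158,30))):
    p,e=tri("top",T(a),"scene",S(b));print(nm,p.round(1),e.round(1))
P=lambda L,z:onz("top",[T(p) for p in L],z)
rc,re,se=P([(226,31),(674,147),(194,150)],28);d=re-rc
print("rail",rc,re,"len",np.hypot(*d)); y=-d/np.hypot(*d);ang=np.arctan2(-y[0],y[1]);print("yaw",ang,"short",se-rc,np.arctan2(*(rc-se)[::-1]))
x=np.array([np.cos(ang),np.sin(ang)]);R=np.c_[x,y];O=rc-R@[12,12];print("O",O)
c=P([(299,249)],80)[0];m=P([(555,269)],16)[0];print("cand",c,R.T@(c-O),"mat",m,R.T@(m-O))
mc=P([(540,233),(594,271),(571,306),(514,265)],16)
print(mc.round(1).tolist());v=(mc[1]-mc[0]+mc[2]-mc[3]);print("mat dir",np.arctan2(v[1],v[0])-ang, [np.hypot(*(mc[i]-mc[i-1])) for i in range(4)])
t=P([(67,205)],15)[0];s=P([(735,298)],15)[0]
print("tea",R.T@(t-O),"stop",R.T@(s-O))
print("cup",R.T@(P([(68,30)],25)[0]-O),"tumb",R.T@(P([(622,55)],0)[0]-O))
E
```

```text
lid [543.1  -5.9  71.6] 4.0
mat [ 530.2 -209.3   12.5] 1.9
rc [724.4  52.1  23.5] 3.5
re [ 624.9 -305.6   26.7] 2.7
stop [ 505.8 -349.2   43.8] 2.1
tea [586.3 181.2   8.6] 3.4
rail [724.96288034  50.99320755] [ 625.91989417 -306.02099005] len 370.4978412885608
yaw -0.27061495023521204 short [-96.6052784  25.6916664] -0.2599282800119962
O [710.1917114   42.63781599]
cand [544.24723622  -6.8372916 ] [-146.67931956  -92.03549494] mat [ 530.84376091 -209.18644029] [-105.50220257 -290.60355925]
[[559.7, -198.2], [528.8, -240.2], [501.4, -220.9], [534.5, -176.6]]
mat dir -1.938482361845531 [np.float64(33.20075363279582), np.float64(52.1386727115705), np.float64(33.58594939091996), np.float64(55.241999943721915)]
tea [-155.21004557   98.96771686] stop [ -91.41905755 -435.06842011]
cup [-19.11031958 136.15562687] tumb [  81.75112437 -305.43111526]
```

Careful with the scale: shifts go in shares of 50 mm and turns go in units of 2 degrees. That gives: -36 mm is -0.72, -33 mm is -0.66.

Call:
inch_along(plan=[[-0.72,-0.66,0,0,0,0],[-0.72,-0.66,0,0,0,0],[-0.72,-0.66,0,0,0,0],[-0.72,-0.66,0,0,0,0],[-0.72,-0.66,0,0,0,0],[-0.72,-0.66,0,0,0,0],[-0.72,-0.66,0,0,0,0],[-0.72,-0.66,0,0,0,0]], jaw=40, squeeze=20)

```text
time_s: 0.9
ee_pos: [393.0, 157.3, 213.9]
ee_rot: [180.0, 0.0, 154.9]
force: [1.2, 0.4, -0.0]
gripper_width: 39.9
gripper_force: 0.0
```

Call:
inch_along(plan=[[-0.72,-0.66,0,0,0,0],[-0.72,-0.66,0,0,0,0],[-0.72,-0.66,0,0,0,0],[-0.72,-0.66,0,0,0,0],[0,0,0,0,0,4.25],[0,0,0,0,0,4.25],[0,0,0,0,0,4.25],[0,0,0,0,0,4.25]])

```text
time_s: 1.7
ee_pos: [466.8, -21.7, 213.5]
ee_rot: [-180.0, -0.0, 120.5]
force: [0.4, -0.3, 0.1]
gripper_width: 39.9
gripper_force: 0.0
```

Call:
inch_along(plan=[[0,0,0,0,0,4.25],[0,0,0,0,0,4.25],[0,0,0,0,0,4.25],[0,0,0,0,0,4.25],[0,0,0,0,0,4.25],[0,0,0,0,0,4.25],[0,0,0,0,0,4.25],[0,0,0,0,0,4.25]])

```text
time_s: 2.5
ee_pos: [466.8, -21.4, 213.5]
ee_rot: [-180.0, 0.0, 52.5]
force: [-0.0, 0.1, -0.6]
gripper_width: 40.1
gripper_force: 0.0
```

Call:
inch_along(plan=[[0,0,0,0,0,4.25],[0,0,0,0,0,4.25],[0,0,0,0,0,4.25],[0,0,0,0,0,4.25],[0,0,0,0,0,3.6],[0,0,0,0,0,0],[0,0,0,0,0,0]])

```text
time_s: 3.2
ee_pos: [466.9, -21.5, 213.7]
ee_rot: [-180.0, 0.0, 11.8]
force: [-0.0, -0.4, -0.1]
gripper_width: 40.1
gripper_force: 0.0
```

Converted, 45 mm is 0.9, 40 mm is 0.8.

Call:
inch_along(plan=[[0,0,0.9,0,0,0],[0,0,0.9,0,0,0],[0,0,0.9,0,0,0],[0,0,0.8,0,0,0],[0,0,0.46,0,0,0],[0,0,0,0,0,0]])

```text
time_s: 3.8
ee_pos: [464.4, -21.3, 13.1]
ee_rot: [-179.9, 0.4, 11.8]
force: [-0.2, 0.4, -0.1]
gripper_width: 40.2
gripper_force: 0.0
```

Call:
inch_along(plan=[[0.2,0,0,0,0,0],[0.16,0,0,0,0,0],[0.12,0,0,0,0,0],[0.12,0,0,0,0,0],[0.12,0,0,0,0,0],[0.12,0,0,0,0,0],[0.12,0,0,0,0,0],[0.12,0,0,0,0,0]])

```text
time_s: 4.6
ee_pos: [520.1, -10.5, 16.0]
ee_rot: [-180.0, 0.0, 11.7]
force: [-3.0, -1.1, 3.5]
gripper_width: 40.0
gripper_force: 2.2
```

```bash
python3 - <<'E'
from h import *
cv2.imwrite("pics/t1.png",cv2.resize(eyes.grab_frame("top")[130:280,160:380],None,fx=3,fy=3,interpolation=3))
E
```

```text
(no output)
```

View pics/t1.png

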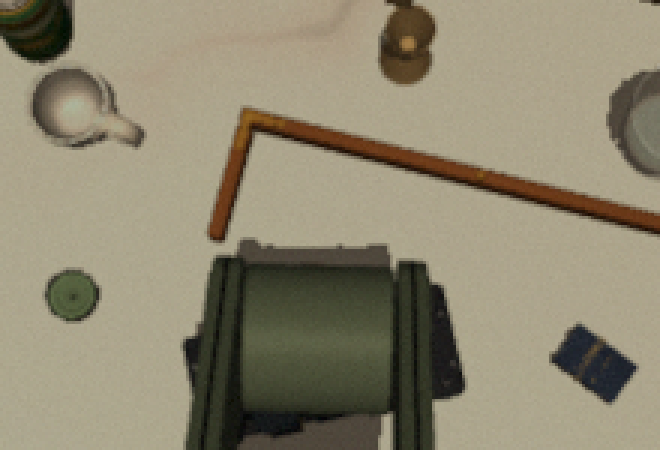

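The arm hides the candle in the top view. A 3 N push force shows contact, and the rail is clear of the gripper, so I'll keep pushing and check with the scene camera.

Call:
inch_along(plan=[[0.12,0,0,0,0,0],[0.12,0,0,0,0,0],[0.12,0,0,0,0,0],[0.12,0,0,0,0,0],[0.12,0,0,0,0,0],[0.12,0,0,0,0,0],[0.12,0,0,0,0,0],[0.12,0,0,0,0,0]])

```text
time_s: 5.45
ee_pos: [567.5, -0.7, 15.9]
ee_rot: [-180.0, -0.0, 11.7]
force: [-2.6, -0.5, 1.5]
gripper_width: 39.6
gripper_force: 1.8
```

Call:
inch_along(plan=[[0.12,0,0,0,0,0],[0.12,0,0,0,0,0],[0.12,0,0,0,0,0],[0.12,0,0,0,0,0],[0.12,0,0,0,0,0],[0.1,0,0,0,0,0]])

```text
time_s: 6.05
ee_pos: [601.9, 6.3, 15.9]
ee_rot: [-180.0, -0.0, 11.7]
force: [-2.5, -0.9, 1.2]
gripper_width: 39.6
gripper_force: 1.7
```

```bash
python3 - <<'E'
from h import *
cv2.imwrite("pics/s1.png",cv2.resize(eyes.grab_frame("scene")[90:300,180:400],None,fx=2.8,fy=2.8,interpolation=3))
E
```

```text
(no output)
```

View pics/s1.png

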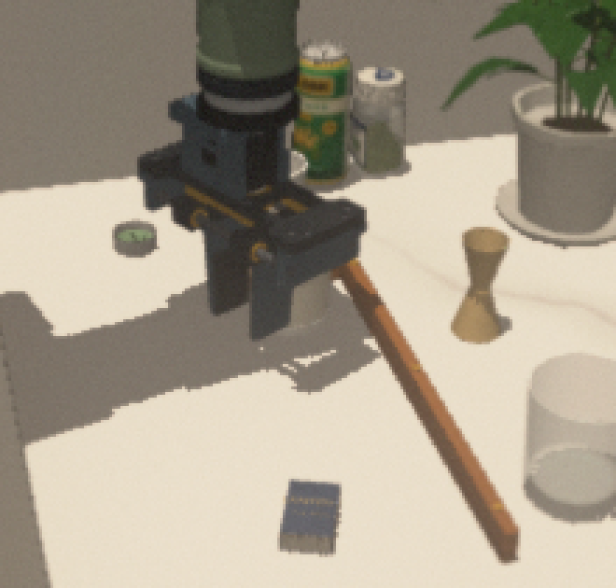

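The candle stands upright in front of the two fingers at about (305,300) in the crop and close to the rail. Everything else is where it was. I'll continue slowly until the force rises.

Converted, 3 mm is 0.06, 2 mm is 0.04.

Call:
inch_along(plan=[[0.08,0,0,0,0,0],[0.08,0,0,0,0,0],[0.08,0,0,0,0,0],[0.06,0,0,0,0,0],[0.04,0,0,0,0,0]])

```text
time_s: 6.6
ee_pos: [618.2, 9.7, 15.9]
ee_rot: [-180.0, -0.0, 11.7]
force: [-2.7, 0.3, 1.6]
gripper_width: 40.1
gripper_force: 1.7
```

Call:
inch_along(plan=[[0.04,0,0,0,0,0],[0.04,0,0,0,0,0]])

```text
time_s: 6.8
ee_pos: [621.9, 10.5, 15.9]
ee_rot: [-180.0, 0.0, 11.7]
force: [-2.1, -1.3, 0.8]
gripper_width: 40.1
gripper_force: 1.7
```

Call:
inch_along(plan=[[0.04,0,0,0,0,0],[0.02,0,0,0,0,0]])

```text
time_s: 7.0
ee_pos: [623.3, 10.5, 16.0]
ee_rot: [180.0, 0.2, 11.7]
force: [-7.9, -2.9, 4.9]
gripper_width: 40.1
gripper_force: 4.4
```

Converted, 2 mm is 0.04, 1 mm is 0.02.

Call:
inch_along(plan=[[0.04,0,0,0,0,0],[0.02,0,0,0,0,0],[0,0,0,0,0,0]])

```text
time_s: 7.3
ee_pos: [624.3, 10.2, 16.0]
ee_rot: [180.0, 0.4, 11.7]
force: [-11.3, -5.8, 7.2]
gripper_width: 39.9
gripper_force: 6.4
```

Both walls carry about 7 N each, so the candle is seated in the corner. I'll back off, rise, turn, and move to the matchbox.

Converted, -15 mm is -0.3, -5 mm is -0.1.

Call:
inch_along(plan=[[-0.1,0,0,0,0,0],[-0.3,0,0,0,0,0],[-0.5,0,0,0,0,0],[-0.4,0,0,0,0,0],[0,0,-0.8,0,0,0],[0,0,-0.9,0,0,0],[0,0,-0.4,0,0,0]])

```text
time_s: 8.0
ee_pos: [567.4, -1.3, 125.3]
ee_rot: [179.9, -0.6, 11.6]
force: [0.1, 0.6, -0.1]
gripper_width: 40.3
gripper_force: 0.0
```

Call:
inch_along(plan=[[0,0,0,0,0,4.25],[0,0,0,0,0,4.25],[0,0,0,0,0,4.25],[0,0,0,0,0,0.8],[-0.16,0.8,0,0,0,0],[-0.16,0.84,0,0,0,0],[-0.16,0.84,0,0,0,0],[-0.16,0.84,0,0,0,0]], jaw=24)

```text
time_s: 8.8
ee_pos: [489.1, -154.3, 121.1]
ee_rot: [-180.0, -0.1, -15.3]
force: [-0.1, 0.1, 0.3]
gripper_width: 23.9
gripper_force: 0.0
```

Call:
inch_along(plan=[[-0.12,0.84,0,0,0,0],[0,0,0,0,0,0],[0,0,0,0,0,0]])

```text
time_s: 9.1
ee_pos: [472.5, -192.5, 121.1]
ee_rot: [-180.0, -0.1, -15.5]
force: [0.3, 0.1, -0.3]
gripper_width: 24.0
gripper_force: 0.0
```

```bash
python3 - <<'E'
from h import *
cv2.imwrite("pics/t2.png",cv2.resize(eyes.grab_frame("top")[130:290,160:440],None,fx=2.8,fy=2.8,interpolation=3))
E
```

```text
(no output)
```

View pics/t2.png

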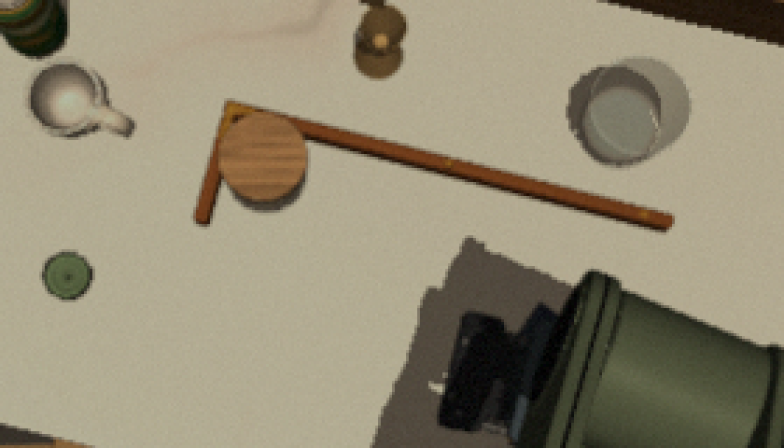

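The candle lid at crop (263,157) sits over both rails in the corner. Now I'll lower the tool behind the matchbox and push it.

```bash
python3 - <<'E'
from h import *
c=onz("top",[[263.5/2.8-.5+160,157.5/2.8-.5+130]],80)[0];a=-.268;R=np.array([[np.cos(a),-np.sin(a)],[np.sin(a),np.cos(a)]]);print(R.T@(c-[710.2,42.6]))
E
```

```text
[-33.99372992 -33.36113557]
```

Call:
inch_along(plan=[[0,0,0.8,0,0,0],[0,0,0.8,0,0,0],[0,0,0.5,0,0,0],[0,0,0.2,0,0,0],[0,0,0,0,0,0]])

```text
time_s: 9.65
ee_pos: [472.1, -190.6, 4.9]
ee_rot: [-180.0, 0.1, -15.3]
force: [0.6, -0.1, -0.0]
gripper_width: 23.8
gripper_force: 0.0
```

Call:
inch_along(plan=[[0.16,0,0,0,0,0],[0.12,0,0,0,0,0],[0.1,0,0,0,0,0],[0.1,0,0,0,0,0],[0.1,0,0,0,0,0],[0.1,0,0,0,0,0],[0.1,0,0,0,0,0],[0.1,0,0,0,0,0]])

```text
time_s: 10.45
ee_pos: [514.8, -203.7, 5.9]
ee_rot: [-180.0, 0.0, -15.4]
force: [0.4, 0.2, -0.2]
gripper_width: 23.7
gripper_force: 0.1
```

Call:
inch_along(plan=[[0.1,0,0,0,0,0],[0.1,0,0,0,0,0],[0.1,0,0,0,0,0],[0.1,0,0,0,0,0],[0.1,0,0,0,0,0],[0.1,0,0,0,0,0],[0.1,0,0,0,0,0]])

```text
time_s: 11.15
ee_pos: [548.6, -213.0, 5.9]
ee_rot: [-180.0, -0.0, -15.4]
force: [-0.5, 1.0, 0.2]
gripper_width: 24.0
gripper_force: 0.1
```

```bash
python3 - <<'E'
from h import *
cv2.imwrite("pics/s2.png",cv2.resize(eyes.grab_frame("scene")[140:340,200:400],None,fx=3,fy=3,interpolation=3))
E
```

```text
(no output)
```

View pics/s2.png

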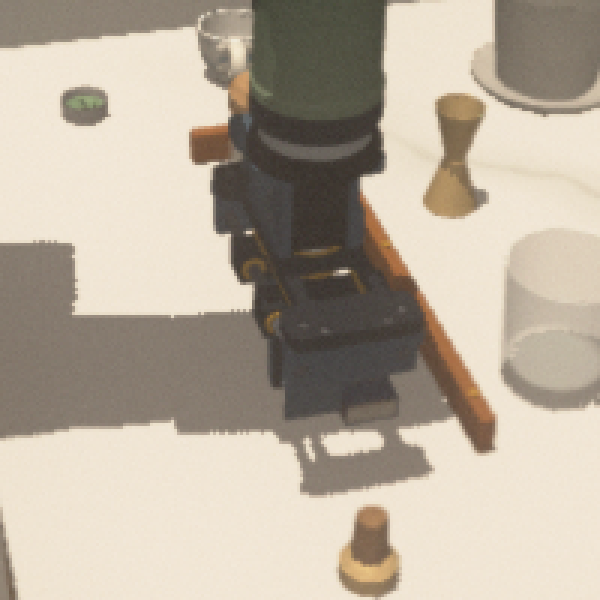

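The candle measures (-34,-33.4) in the rail frame. The box lies square against the fingers, its end face at crop (370,412), with about 35 mm left to the rail.

Converted, 3 mm is 0.06, 2 mm is 0.04.

Call:
inch_along(plan=[[0.1,0,0,0,0,0],[0.1,0,0,0,0,0],[0.1,0,0,0,0,0],[0.1,0,0,0,0,0],[0.08,0,0,0,0,0],[0.06,0,0,0,0,0],[0.04,0,0,0,0,0]])

```text
time_s: 11.9
ee_pos: [576.5, -220.7, 5.9]
ee_rot: [-180.0, -0.0, -15.4]
force: [-0.1, -0.2, -0.2]
gripper_width: 24.2
gripper_force: 0.1
```

Call:
inch_along(plan=[[0.04,0,0,0,0,0],[0.04,0,0,0,0,0],[0.02,0,0,0,0,0]])

```text
time_s: 12.2
ee_pos: [580.5, -221.7, 5.8]
ee_rot: [-180.0, 0.1, -15.4]
force: [-3.3, 1.0, 1.4]
gripper_width: 24.1
gripper_force: 1.3
```

Call:
inch_along(plan=[[0.02,0,0,0,0,0],[0.02,0,0,0,0,0]])

```text
time_s: 12.4
ee_pos: [580.6, -221.7, 5.8]
ee_rot: [-180.0, 0.3, -15.4]
force: [-7.2, 1.6, 5.3]
gripper_width: 24.1
gripper_force: 3.9
```

Contact with the rail: the force rises with no further advance. I'll press 1 mm more, then retreat, clear the view and check.

Converted, 1 mm is 0.02.

Call:
inch_along(plan=[[0.02,0,0,0,0,0],[0,0,0,0,0,0]])

```text
time_s: 12.6
ee_pos: [580.6, -221.7, 5.7]
ee_rot: [-180.0, 0.4, -15.4]
force: [-8.1, 1.9, 5.7]
gripper_width: 24.1
gripper_force: 4.1
```

Call:
inch_along(plan=[[-0.08,0,0,0,0,0],[-0.3,0,0,0,0,0],[-0.5,0,0,0,0,0],[-0.6,0,0,0,0,0],[-0.4,0,-0.8,0,0,0],[-0.4,0,-0.9,0,0,0],[-0.6,0,-0.8,0,0,0],[-0.4,0,-0.8,0,0,0]])

```text
time_s: 13.4
ee_pos: [424.6, -178.7, 172.6]
ee_rot: [180.0, -0.1, -15.4]
force: [0.1, 0.4, 1.4]
gripper_width: 23.9
gripper_force: 0.0
```

Call:
inch_along(plan=[[0,-0.9,0,0,0,0],[0,-0.9,0,0,0,0],[0,-0.9,0,0,0,0],[0,-0.9,0,0,0,0],[0,-0.9,0,0,0,0],[0,-0.9,0,0,0,0],[0,-0.9,0,0,0,0],[0,0,0,0,0,0]])

```text
time_s: 14.2
ee_pos: [511.8, 129.4, 171.1]
ee_rot: [-179.8, -0.2, -15.1]
force: [1.2, -0.9, 0.4]
gripper_width: 24.1
gripper_force: 0.0
```

```bash
python3 - <<'E'
from h import *
f=eyes.grab_frame("top");cv2.imwrite("pics/t3f.png",f);cv2.imwrite("pics/t3.png",cv2.resize(f[130:290,160:440],None,fx=2.8,fy=2.8,interpolation=3))
E
```

```text
(no output)
```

View pics/t3.png

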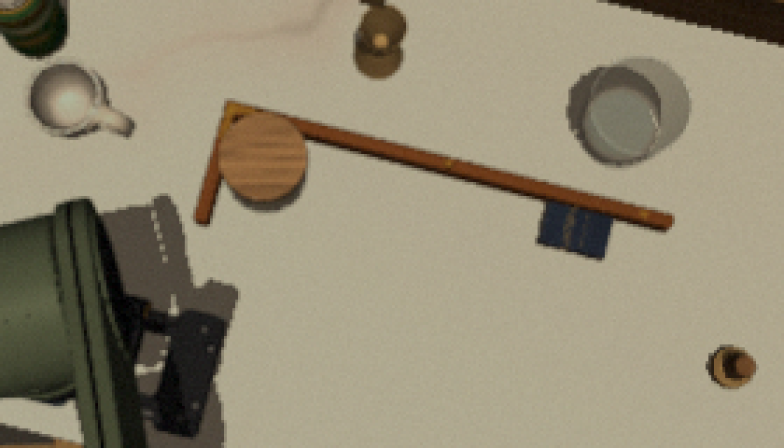

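The matchbox's near edge, (537,242) to (603,259), is parallel to the rail and shows no gap. The candle is in the corner and nothing else has moved.

```bash
python3 -c "
from workcell import env, eyes, job_done
print(job_done())"
```

```text
the job is handed in; nothing more can be done
None
```

I pushed the candle jar into the rail's corner, touching both pieces, and the matchbox flat against the long rail. The other things look unmoved in the last picture; I handed the job in at about 14 s, and no verdict was returned.

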